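Put the tote of toy-car parts away under the shelf

ROBOT

A 6-joint arm with a two-finger parallel gripper is mounted at the origin on the work surface. World frame = base frame: x ahead of the robot, y to its left, z up, the work surface at z = 0. Lengths are in m, angles in rad, forces in N, time in s.
With the tool pointing down it reaches from about 0.3 to 0.85 m from the base axis. Payload 5.4 kg.
Tool frame: the origin (TCP) lies between the finger pads; the fingertips stand 8 mm ahead of it and the grasp point (between the pads) lies 11 mm behind it; z points along the fingers, y is the line along which they close (so a half turn about z gives the same grasp; the last joint's range is limited). The gripper opens to 85 mm and grips with 20 to 120 N. Pads are 22 mm wide; open, the fingers measure 114 mm over their backs; the gripper's body (76 mm by 85 mm) begins 54 mm behind the grasp point. The pads swing forward as they close: fully open they stand 13 mm farther back than shut.
Start: joints at [-1.469, 0.158, 1.597, -0, 1.386, -0.21], TCP at [0.176, -0.547, 0.239] pointing down, gripper open.
Joint ranges: [-2.91, 2.91], [-0.94, 2.29], [0.18, 2.7], [-1.29, 4.43], [0.17, 2.64], [-3, 3]. Speed limits (rad/s): [2.57, 2.57, 3.14, 3.14, 3.14, 3.14].

INTERFACE

Orientations are given as [roll, pitch, yaw] about the fixed x, y, z axes, in that order (R = Rz(yaw) Ry(pitch) Rx(roll)).
In Python, from cell import * gives the robot as it stands. The module is installed in compiled form; this text tells all that it offers.
- The arm moves only by the tool move_arm, never from a script. Its argument "deltas" is a list of rows, each a list of 3 entries, a list of its own where there are three numbers: the shift along the tool's x, y, z in mm, then the turn, a rotation vector about the tool's x, y, z in degrees, then the gripper's target within -1 to 1 (fully open at 1, half-way at 0, shut at -1). A call has 1 to 8 rows; each row shifts and turns the commanded pose from where the row before left it, along the tool's axes as they then stand; what a row does not reach is not made up. A row lasts 1/12 s, in which the tool goes at most 41.7 mm and 7.16 degrees, less where a joint would pass 70% of its speed; a pose out of reach is approached as far as the arm can. A call is refused whole if a number of a shift passes 41.7 or a number of a turn 7.16, either way. A call with a gripper value outside its range is refused whole. The fingers move at their own pace and stop on an object; the grip force is fixed at half the most. Time passes only in rows, so rows that do not move let the fingers close. It gives the time, the measured TCP pose, the force, the opening and the grip force at its end, in the units of the state.
- get_obs(): the state, without advancing time (a new reading comes with each control period).
- get_image(name): name is "scene" or "top" or "wrist"; returns the picture (400x640x3 uint8, blue, green, red); there is no depth.
- calibration(name): a dict with "fx", "fy", "cx", "cy" (pixels), "position" and "rotation" of the camera in the world. Camera axes: x right, y down, z forward; pixel columns grow to the right and rows downward; lengths in m; the calibration is good to about 2 mm. A picture is of the moment at which its call begins: read the wrist's pose just before it. calibration takes no time and is no camera call; for the wrist camera it gives the pose at the moment of the call.
- sign_off(): hands the job in; it is judged then, once.
The state is a dict: "time": time; "qpos": joint angles; "joint_vel": joint speeds; "tau": joint torques, N m; "tcp_pos": TCP position; "tool_rot": TCP orientation; "contact_force": force on the tool from outside, world axes, zero at the start; "ft_torque": the same for the moment, N m; "width": finger opening in m; "gripper_force": force on a finger pad.
Only numpy, scipy, OpenCV 4.12 (cv2) and the standard library are available. Lean on these libraries where they do the work, as an engineer would, in place of code of your own. Each camera call takes 0.05 s, during which the arm holds its last target. There are 200 camera calls.

TASK

Pick up the open wooden tote with the loose toy-car parts by its handle, carry it level so that nothing falls out, and set it down gently in the free place on the lower deck of the shelf unit, squarely on the cork mat and in line with it. Then let go, and leave the other tote and everything else on the bench as it is.

Things in the scene. Friction and masses are not known exactly. Their poses are not given: they have to be found in the camera images.
- tote: The open tote to be carried: low plywood tray on the bench, 180 mm long (its x axis), 136 mm wide (y), rim 28 mm high, walls and floor 8 mm thick, split lengthwise by an upright centre board (14 mm thick, in the plane of its x and z axes) that rises to 168 mm and has a hand slot. About 0.5 kg with its load, evenly balanced. Origin: centre of its underside.
- tote_handle (a point): Middle of the tote's grip rail, 155 mm above its underside and over its centre: the rail is the top of the centre board above the hand slot, 116 mm long along x, 14 mm thick along y, 26 mm tall (from 142 to 168 mm above the underside; the slot below it is 33 mm tall and 80 mm long). Same axes as the tote, whose two ends are alike.
- wheel0_centre (a point): Centre of a loose wooden toy-car wheel, 38 mm across and 15 mm thick, lying flat in the tote's +y compartment.
- wheel1_centre (a point): Centre of a loose wooden toy-car wheel, 38 mm across and 15 mm thick, lying flat in the tote's +y compartment.
- wheel2_centre (a point): Centre of a loose wooden toy-car wheel, 38 mm across and 15 mm thick, lying flat in the tote's +y compartment.
- wheel3_centre (a point): Centre of a loose wooden toy-car wheel, 38 mm across and 15 mm thick, lying flat in the tote's +y compartment.
- car_body_centre (a point): Centre of the loose wooden toy-car body, 112 x 42 mm, 20 mm thick with a cabin block that makes it 38 mm high, lying in the tote's -y compartment (14 mm above its underside).
- rack: Plywood bench-top shelf unit, fixed, open at front and back, 500 mm wide (y), 240 mm deep (x, from its front inwards). Origin: centre of its underside. Lower deck 30 mm above the bench, with lips along its front and back edges that stand 12 mm above the deck (inner faces at x = -108 and 108 mm). End panels: inner faces at y = -232 and 232 mm; ahead of the upper shelf they are 85 mm high.
- shelf_edge (a point): Middle of the lower front edge of the shelf unit's upper shelf, 355 mm above the bench. The upper shelf is shallower than the deck: this edge is at x = -18 mm of the rack, so the shelf covers the rear of the tote's place and reaches 20 mm past the mat's middle towards the front. Small stock stands on it. Same axes as the rack.
- mat: Cork mat lying on the empty half of the lower deck (left or right, 115 mm from the rack's middle), 212 x 170 mm and 4 mm thick, fixed. Origin: centre of its underside, at deck height (30 mm above the bench); its top is 34 mm above the bench. Its x axis is the rack's x axis (from the front inwards).
- other_tote: A second tote of the same size and build, filled with blocks and battens, already standing on the other half of the lower deck, 230 mm from the mat's centre. Origin: centre of its underside.
- crank_drill: Hand drill with black handle and red gear wheel lying on the bench, 310 mm long, 95 mm high. Origin: on the bench under the gear's axis.
- f_clamp: Steel bar clamp lying flat on the bench, 265 x 100 mm, 24 mm high. Origin: under the middle of its bar.
- rasp: Rasp with an orange handle lying on the bench, 285 mm long along x, 27 mm high. Origin: under it, 60 mm from the middle of the blade towards the handle.
- ply_offcut: Flat plywood offcut with a rectangular cut-out, 160 x 120 x 9 mm. Origin: under its middle.
- pencil_tin: Steel tin with pencils, 68 mm across, 170 mm high with the pencils. Origin: centre of its underside.
- cup: Empty white cup, 72 mm across the rim, 82 mm high. Origin: centre of its underside.
Not all that is in view belongs to the job. Of the things shaped like the part that bears car_body_centre, the wooden one is meant.

How it is judged:
By the outcome, as a careful person would: the job done as asked, in the order asked, and still so for the second after the job is handed in, with the robot touching nothing.
It also fails if it takes over 54 s, if anything falls off the work surface, if the arm or the gripper's body presses on something with over 40 N, if the wrist force passes 120 N, or if a joint passes its speed limit or range.

## Working session

There is one attempt and no reset: what is moved stays moved. The work goes in short steps, Python scripts to look and compute and a tool call to move; the robot and the scene stay as the last step left them, time stands still between calls to the robot, and variables do not carry over. Pictures are saved under pics/ and viewed, at most 10 in all, crops included, and the job is handed in when it is done.

Besides the shell and the picture viewer there is one more tool, called after "Emit:" in YAML: its name, and indented under it one key for each argument. move_arm: Moves the arm, as the interface text tells. Its arguments: {"type":"object","properties":{"deltas":{"type":"array"}},"required":["deltas"]}

```bash
mkdir -p pics; python3 - <<'E'
from cell import *
import cv2
for n in("scene","top"):
    cv2.imwrite(f"pics/{n}0.png",get_image(n)); c=calibration(n); print(n,c)
o=get_obs(); print(o['time'],o['tcp_pos'],o['tool_rot'])
E
```

```text
scene {'fx': 490.28676527344857, 'fy': 490.28676527344857, 'cx': 318.60347642908874, 'cy': 198.6247545662425, 'position': array([1.26631124, 0.2921622 , 1.42344127]), 'rotation': array([-2.51112139,  0.00405115,  1.9106947 ])}
top {'fx': 508.98082707797306, 'fy': 508.98082707797306, 'cx': 320.5800191199552, 'cy': 191.8536707519462, 'position': array([0.27846459, 0.01306315, 1.73644257]), 'rotation': array([-3.02688183, -0.01376758, -1.57471856])}
0.1 [ 0.17631067 -0.54676672  0.23842866] [-3.13996957e+00 -3.53599609e-04  3.11781513e-01]
```

View pics/scene0.png

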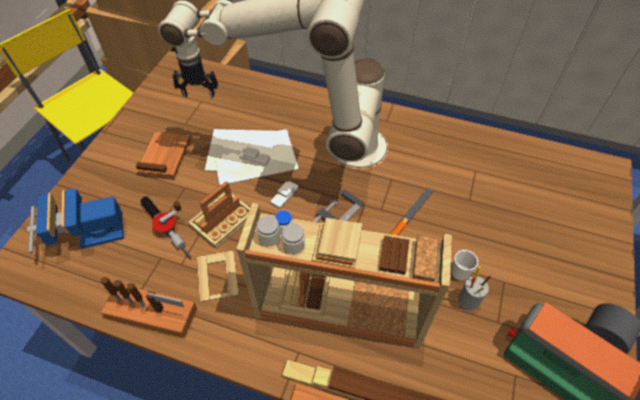

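View pics/top0.png

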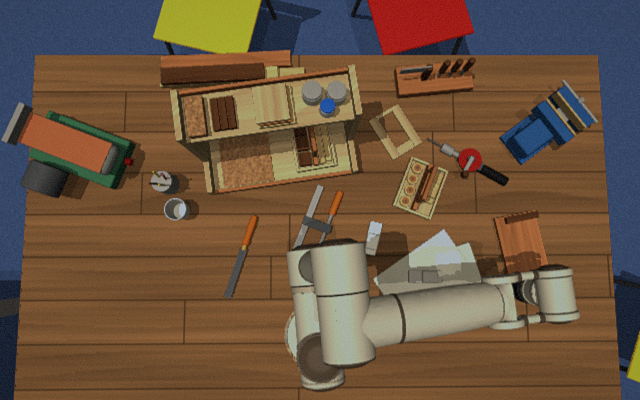

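```bash
python3 - <<'E'
import cv2,numpy as np
t=cv2.imread("pics/top0.png"); s=cv2.imread("pics/scene0.png")
f=lambda im,x,y,w,h,k:cv2.resize(im[y:y+h,x:x+w],None,fx=k,fy=k,interpolation=cv2.INTER_CUBIC)
a=f(t,385,150,75,75,8); cv2.imwrite("pics/c1.png",a)
cv2.imwrite("pics/c2.png",f(t,165,60,200,140,4))
E
cat > h.py <<'E'
from cell import *
import numpy as np, cv2
from scipy.spatial.transform import Rotation as R
def ray(c,uv):
    uv=np.atleast_2d(np.float64(uv)); d=np.c_[(uv[:,0]-c['cx'])/c['fx'],(uv[:,1]-c['cy'])/c['fy'],np.ones(len(uv))]
    return d@R.from_euler('xyz',c['rotation']).as_matrix().T
def plane(c,uv,z):
    d=ray(c,uv); return c['position']+d*((z-c['position'][2])/d[:,2])[:,None]
def proj(c,p):
    q=(np.atleast_2d(p)-c['position'])@R.from_euler('xyz',c['rotation']).as_matrix()
    return np.c_[c['cx']+c['fx']*q[:,0]/q[:,2],c['cy']+c['fy']*q[:,1]/q[:,2]]
E
```

```text
(no output)
```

View pics/c1.png

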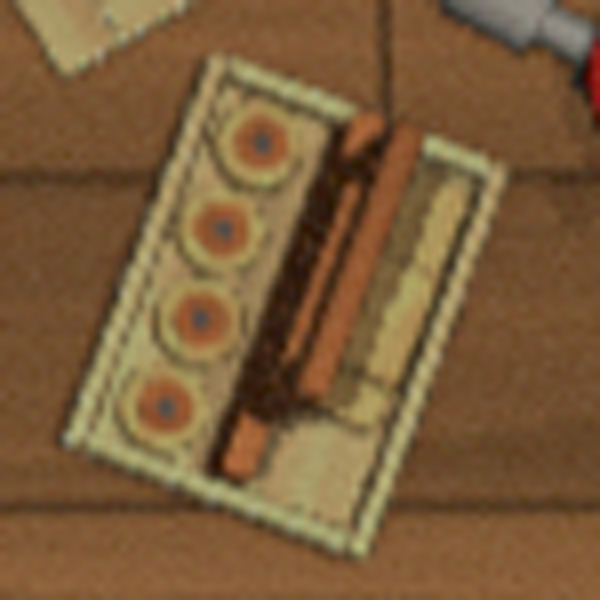

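View pics/c2.png

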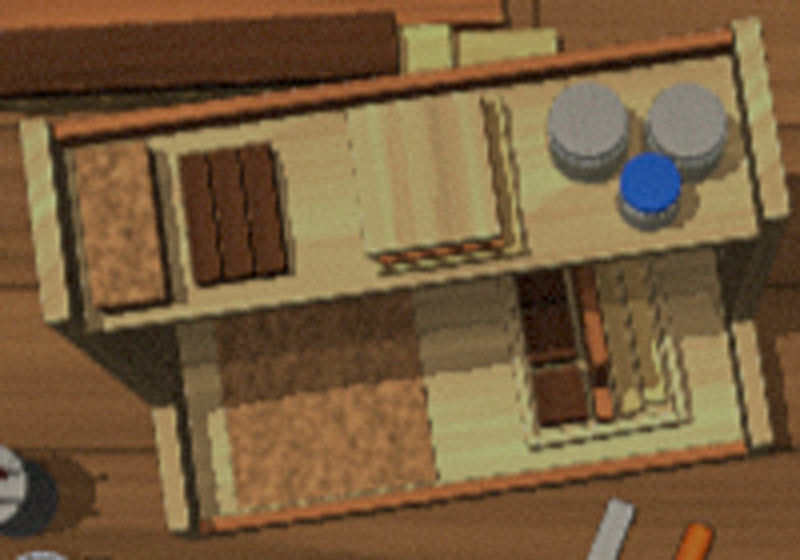

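```bash
cat > m.py <<'E'
from h import *
c=calibration("top")
T=lambda p:(np.float64(p)+.5)/8-.5+[385,150]
K=lambda p:(np.float64(p)+.5)/4-.5+[165,60]
np.set_printoptions(precision=4,suppress=True)
P=plane(c,T([(213,58),(503,165),(362,555),(68,438)]),.028)
print("rim",P[:,:2],"c",P[:,:2].mean(0)); 
for a,b in((3,0),(2,1),(0,1),(3,2)): d=(P[b]-P[a])[:2]; print(np.hypot(*d),np.degrees(np.arctan2(d[1],d[0])))
r=plane(c,T([(402,128),(318,395)]),.168);d=r[0]-r[1];print("rail",r[:,:2],r.mean(0),np.hypot(*d[:2]),np.degrees(np.arctan2(d[1],d[0])))
m=plane(c,K([(233,513),(437,480)]),.034);d=m[0]-m[1];print("mat front",m[:,:2],np.hypot(*d[:2]),np.degrees(np.arctan2(d[1],d[0]))-90)
m2=plane(c,K([(217,340),(415,290)]),.034)
for a,b in zip(m,m2): d=b-a;print("side yaw",np.degrees(np.arctan2(d[1],d[0])))
p=plane(c,K([(187,528),(752,447)]),.085);d=p[0]-p[1];print("panel",p[:,:2],np.hypot(*d[:2]),np.degrees(np.arctan2(d[1],d[0]))-90)
q=plane(c,K([(205,531),(748,455)]),.042);d=q[0]-q[1];print("lip",q[:,:2],np.hypot(*d[:2]),np.degrees(np.arctan2(d[1],d[0]))-90)
th=np.radians(8)
E
python3 m.py
```

```text
rim [[ 0.595  -0.3211]
 [ 0.5485 -0.4438]
 [ 0.3825 -0.3789]
 [ 0.4323 -0.2558]] c [ 0.4896 -0.3499]
0.1752601418142998 -21.88092537663024
0.1782700261994987 -21.38028939678607
0.13120305362410573 -110.71673306545323
0.13273405734119167 -112.02654515871161
rail [[ 0.5411 -0.3672]
 [ 0.4362 -0.3314]] [ 0.4887 -0.3493  0.168 ] 0.11086702394382537 -18.858446760754365
mat front [[0.4888 0.3173]
 [0.5164 0.1462]] 0.17326271022360673 9.182736205998907
side yaw 6.250479441171989
side yaw 6.905678206673271
panel [[ 0.4702  0.3453]
 [ 0.5361 -0.1159]] 0.4659037521295321 8.12896713213
lip [[ 0.4727  0.3389]
 [ 0.536  -0.1159]] 0.45912965204704903 7.930392595629797
```

```bash
cat >> h.py <<'E'
def target(p,yaw,tilt,back=0.,off=0.):
    """TCP pose: grasp point at p shifted off along rail, backed off along tool z"""
    A=R.from_euler('z',yaw,degrees=True)*R.from_euler('x',180,degrees=True)
    g=np.array(p)+off*A.as_matrix()[:,0]
    A=A*R.from_euler('y',tilt,degrees=True)
    return g+(.011-back)*A.as_matrix()[:,2],A
def rel(p,A):
    o=get_obs(); B=R.from_euler('xyz',o['tool_rot'])
    d=B.inv().apply(p-o['tcp_pos'])*1e3; w=(B.inv()*A).as_rotvec(degrees=True)
    dA=A.inv().apply(p-o['tcp_pos'])*1e3
    print("t",o['time'],"tcp",o['tcp_pos'].round(4),"shift tool",d.round(1),"turn",w.round(2),"shift in target axes",dA.round(1)); return d,w
E
python3 - <<'E'
from h import *
p,A=target([.489,-.3495,.155],-21.3,40,.10,-.008); print(p); rel(p,A)
o=get_obs();c=calibration("wrist");print(R.from_euler('xyz',o['tool_rot']).inv().apply(c['position']-o['tcp_pos']), o['width'])
E
```

```text
[ 0.42824619 -0.32581308  0.22317796]
t 0.1 tcp [ 0.1763 -0.5468  0.2384] shift tool [ 307.6 -133.    15.6] turn [-13.75  38.42  37.5 ] shift in target axes [ 108.5 -297.4  111. ]
[ 0.06666133 -0.00016129 -0.13398289] 0.08540714896592644
```

Emit:
move_arm:
  deltas:
    - [[0,0,-10],[0,0,6.5],1]
    - [[0,0,-10],[0,0,6.5],1]
    - [[0,0,-10],[0,0,6.5],1]
    - [[0,0,-10],[0,0,6.5],1]
    - [[0,0,-10],[0,0,6.5],1]
    - [[0,0,-10],[0,0,6.5],1]
    - [[0,0,0],[0,0,0],1]

```text
time: 0.68
tcp_pos: [0.1765, -0.548, 0.3012]
tool_rot: [3.139, -0.001, -0.372]
contact_force: [-0.3, 0.7, 0.1]
width: 0.0857
gripper_force: 0.0
```

Emit:
move_arm:
  deltas:
    - [[0,0,0],[0,6.5,0],1]
    - [[0,0,0],[0,6.5,0],1]
    - [[0,0,0],[0,6.5,0],1]
    - [[0,0,0],[0,6.5,0],1]
    - [[0,0,0],[0,7,0],1]
    - [[0,0,0],[0,7,0],1]
    - [[0,0,0],[0,0,0],1]
    - [[0,0,0],[0,0,0],1]

```text
time: 1.35
tcp_pos: [0.1753, -0.5465, 0.2973]
tool_rot: [-3.138, -0.695, -0.372]
contact_force: [0.1, 0.2, 0.8]
width: 0.0858
gripper_force: 0.0
```

```bash
python3 - <<'E'
from h import *
p,A=target([.489,-.3495,.155],-21.3,40,.10,-.008); rel(p,A); print(get_obs()['qpos'].round(2))
E
```

```text
t 1.35 tcp [ 0.1753 -0.5465  0.2973] shift tool [  71.8 -297.   157.4] turn [-0.17  0.17 -0.01] shift in target axes [  71.4 -297.5  156.7]
[-1.83 -0.09  1.87  0.71  1.34 -0.05]
```

Emit:
move_arm:
  deltas:
    - [[8,-34,16],[0,0,0],1]
    - [[8,-34,16],[0,0,0],1]
    - [[8,-34,16],[0,0,0],1]
    - [[8,-34,16],[0,0,0],1]
    - [[8,-34,16],[0,0,0],1]
    - [[8,-34,16],[0,0,0],1]
    - [[8,-34,16],[0,0,0],1]
    - [[0,0,0],[0,0,0],1]

```text
time: 2.02
tcp_pos: [0.374, -0.3604, 0.2487]
tool_rot: [-3.14, -0.696, -0.357]
contact_force: [-1.1, -0.4, -0.4]
width: 0.0852
gripper_force: 0.0
```

```bash
python3 - <<'E'
from h import *
p,A=target([.489,-.3495,.155],-21.3,40,.10,-.008); rel(p,A); print(get_obs()['qpos'].round(2))
E
```

```text
t 2.0167 tcp [ 0.374  -0.3604  0.2487] shift tool [ 13.4 -51.3  44.5] turn [-0.6   0.12  0.63] shift in target axes [ 12.7 -51.9  44. ]
[-1.33 -0.43  2.24  0.68  1.01  0.32]
```

Emit:
move_arm:
  deltas:
    - [[6,-26,0],[0,0,0],1]
    - [[6,-26,0],[0,0,0],1]
    - [[0,0,0],[0,0,-7],1]
    - [[0,0,0],[0,0,-7],1]
    - [[0,0,0],[0,0,-7],1]
    - [[0,0,0],[0,0,-7],1]
    - [[0,0,0],[0,0,-7],1]
    - [[0,0,0],[0,0,-7],1]

```text
time: 2.68
tcp_pos: [0.3974, -0.3218, 0.2587]
tool_rot: [2.625, -0.492, 0.507]
contact_force: [-0.1, 0.1, -0.0]
width: 0.0855
gripper_force: 0.0
```

Emit:
move_arm:
  deltas:
    - [[0,0,0],[0,0,-7],1]
    - [[0,0,0],[0,0,-7],1]
    - [[0,0,0],[0,0,-7],1]
    - [[0,0,0],[0,0,-7],1]
    - [[0,0,0],[0,0,-7],1]
    - [[0,0,0],[0,0,-7],1]
    - [[0,0,0],[0,0,-7],1]
    - [[0,0,0],[0,0,-7],1]

```text
time: 3.35
tcp_pos: [0.3973, -0.3218, 0.2587]
tool_rot: [2.449, 0.097, 1.317]
contact_force: [0.4, -0.1, -0.0]
width: 0.0847
gripper_force: 0.0
```

Emit:
move_arm:
  deltas:
    - [[0,0,0],[0,0,-7],1]
    - [[0,0,0],[0,0,-7],1]
    - [[0,0,0],[0,0,-7],1]
    - [[0,0,0],[0,0,-7],1]
    - [[0,0,0],[0,0,-7],1]
    - [[0,0,0],[0,0,-7],1]
    - [[0,0,0],[0,0,-7],1]
    - [[0,0,0],[0,0,0],1]

```text
time: 4.02
tcp_pos: [0.3973, -0.3218, 0.2586]
tool_rot: [2.718, 0.573, 2.077]
contact_force: [0.4, -0.2, 0.2]
width: 0.0853
gripper_force: 0.0
```

```bash
cat >> h.py <<'E'
def goal(*a,**k):  # half-turned tool
    p,A=target(*a,**k); return p,A*R.from_euler('z',180,degrees=True)
E
python3 - <<'E'
from h import *
p,A=goal([.489,-.3495,.155],-21.3,40,.10,-.008); rel(p,A); print(get_obs()['qpos'].round(2))
E
```

```text
t 4.0167 tcp [ 0.3973 -0.3218  0.2586] shift tool [ 3.7  6.5 46.6] turn [ 6.000e-02 -2.000e-02 -3.248e+01] shift in target axes [-0.4  7.5 46.6]
[-1.22 -0.51  2.28  0.63  0.97 -2.11]
```

Emit:
move_arm:
  deltas:
    - [[0,0,0],[0,0,-6.5],1]
    - [[0,0,0],[0,0,-6.5],1]
    - [[0,0,0],[0,0,-6.5],1]
    - [[0,0,0],[0,0,-6.5],1]
    - [[0,0,0],[0,0,-6.5],1]
    - [[0,7,20],[0,0,0],1]
    - [[0,0,26],[0,0,0],1]
    - [[0,0,0],[0,0,0],1]

```text
time: 4.68
tcp_pos: [0.4277, -0.3242, 0.2183]
tool_rot: [3.128, 0.693, 2.758]
contact_force: [-0.8, 0.6, -1.3]
width: 0.0853
gripper_force: 0.0
```

```bash
python3 - <<'E'
from h import *
p,A=goal([.489,-.3495,.155],-21.3,40,.0,-.008); rel(p,A); print(get_obs()['qpos'].round(2))
c=calibration("wrist"); im=get_image("wrist")
# predicted rail top end points
for s in(-.058,.058):
    q=np.array([.489,-.3495,.168])+s*np.array([np.cos(np.radians(-21.3)),np.sin(np.radians(-21.3)),0]); print(proj(c,q).round(1))
cv2.imwrite("pics/w1.png",im)
E
```

```text
t 4.6833 tcp [ 0.4277 -0.3242  0.2183] shift tool [-4.5 -1.9 97. ] turn [ 0.34 -0.31 -0.54] shift in target axes [-4.  -1.3 97. ]
[-1.14 -0.37  2.26  0.65  0.83 -2.68]
[[318.7 187.4]]
[[319.7 268. ]]
```

View pics/w1.png

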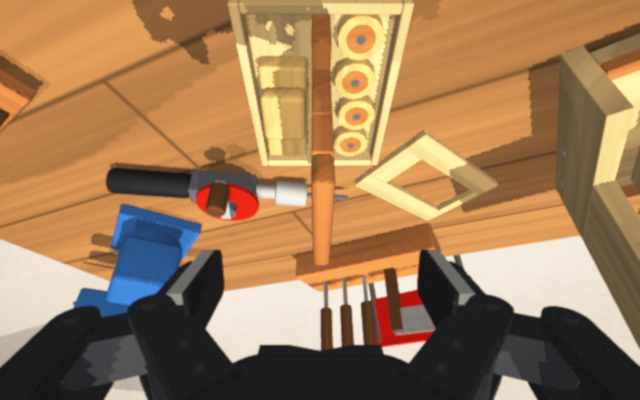

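Emit:
move_arm:
  deltas:
    - [[-4,-2,10],[0.3,-0.3,-0.5],1]
    - [[0,0,20],[0,0,0],1]
    - [[0,0,20],[0,0,0],1]
    - [[0,0,20],[0,0,0],1]
    - [[0,0,15],[0,0,0],1]
    - [[0,0,12],[0,0,0],1]
    - [[0,0,0],[0,0,0],1]

```text
time: 5.32
tcp_pos: [0.4879, -0.3516, 0.1503]
tool_rot: [-3.138, 0.702, 2.772]
contact_force: [0.6, 0.4, -0.9]
width: 0.0853
gripper_force: 0.0
```

```bash
python3 - <<'E'
from h import *
p,A=goal([.489,-.3495,.155],-21.3,40,.0,-.008); rel(p,A); print(get_obs()['qpos'].round(2))
c=calibration("wrist"); im=get_image("wrist")
for s in(-.058,.058):
    q=np.array([.489,-.3495,.168])+s*np.array([np.cos(np.radians(-21.3)),np.sin(np.radians(-21.3)),0]); print(proj(c,q).round(1))
cv2.imwrite("pics/w2.png",im)
E
```

```text
t 5.3167 tcp [ 0.4879 -0.3516  0.1503] shift tool [2.9 2.4 2.4] turn [-0.12  0.25  0.08] shift in target axes [2.9 2.4 2.4]
[-1.03 -0.06  2.16  0.78  0.59 -2.8 ]
[[331.9 244.4]]
[[326. 334.]]
```

View pics/w2.png

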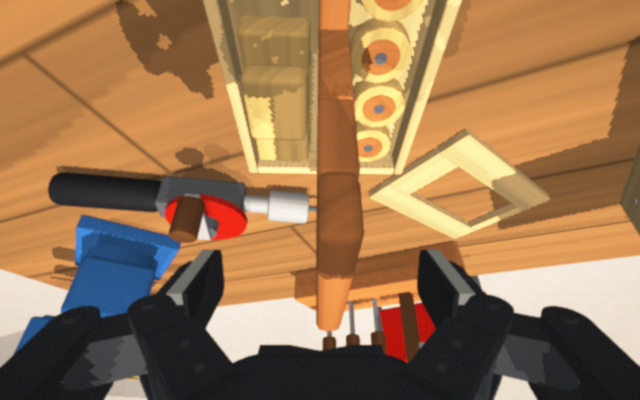

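Emit:
move_arm:
  deltas:
    - [[3,4,2],[0,0,0],1]
    - [[0,0,0],[0,0,0],0.3]
    - [[0,0,0],[0,0,0],-0.2]
    - [[0,0,0],[0,0,0],-0.6]
    - [[0,0,0],[0,0,0],-1]
    - [[0,0,0],[0,0,0],-1]
    - [[0,0,0],[0,0,0],-1]
    - [[0,0,0],[0,0,0],-1]

```text
time: 6.03
tcp_pos: [0.4876, -0.3474, 0.1469]
tool_rot: [-3.137, 0.703, 2.773]
contact_force: [-2.7, 1.0, 0.5]
width: 0.013
gripper_force: 60.3
```

Emit:
move_arm:
  deltas:
    - [[0,0,0],[0,0,0],-1]
    - [[0,0,0],[0,0,0],-1]
    - [[0,0,0],[0,0,0],-1]
    - [[0,0,0],[0,0,0],-1]

```text
time: 6.37
tcp_pos: [0.4877, -0.3475, 0.147]
tool_rot: [-3.137, 0.703, 2.773]
contact_force: [-3.3, 3.0, 1.7]
width: 0.0132
gripper_force: 60.6
```

```bash
python3 - <<'E'
from h import *
p,A=goal([.489,-.3495,.155],-21.3,40,.0,-.008); rel(p,A); o=get_obs();print(o['qpos'].round(2),o['contact_force'],o['tool_rot'])
E
```

```text
t 6.3667 tcp [ 0.4877 -0.3475  0.147 ] shift tool [-0.5 -1.4  1. ] turn [-0.18  0.28  0.13] shift in target axes [-0.5 -1.4  1. ]
[-1.02 -0.06  2.17  0.79  0.58 -2.8 ] [-3.32006414  3.01222175  1.7303101 ] [-3.13653754  0.70309736  2.77283098]
```

Emit:
move_arm:
  deltas:
    - [[-2.6,0,-3.1],[0,0,0],-1]
    - [[-5.2,0,-6.1],[0,0,0],-1]
    - [[-7.8,0,-9.2],[0,0,0],-1]
    - [[-10.3,0,-12.2],[0,0,0],-1]
    - [[-10.3,0,-12.2],[0,0,0],-1]
    - [[-7.8,0,-9.2],[0,0,0],-1]
    - [[-5.2,0,-6.1],[0,0,0],-1]
    - [[-2.6,0,-3.1],[0,0,0],-1]

```text
time: 7.03
tcp_pos: [0.4879, -0.3475, 0.2285]
tool_rot: [-3.135, 0.704, 2.774]
contact_force: [0.4, 0.7, -5.3]
width: 0.0131
gripper_force: 59.4
```

```bash
python3 - <<'E'
from h import *
o=get_obs();print(o['time'],o['qpos'].round(2),o['contact_force'],o['ft_torque'],o['tool_rot'],o['tcp_pos'],o['width'])
cv2.imwrite("pics/w3.png",get_image("wrist"))
s=get_image("scene"); cv2.imwrite("pics/s3.png",cv2.resize(s[120:280,130:330],None,fx=3,fy=3))
E
```

```text
7.0333 [-1.02 -0.2   2.11  0.62  0.73 -2.59] [ 0.37827372  0.68549794 -5.315455  ] [ 0.30396369  0.88952064 -0.02268141] [-3.1352037   0.70405537  2.77350622] [ 0.48788384 -0.3474657   0.22847559] 0.013073021826650974
```

View pics/w3.png

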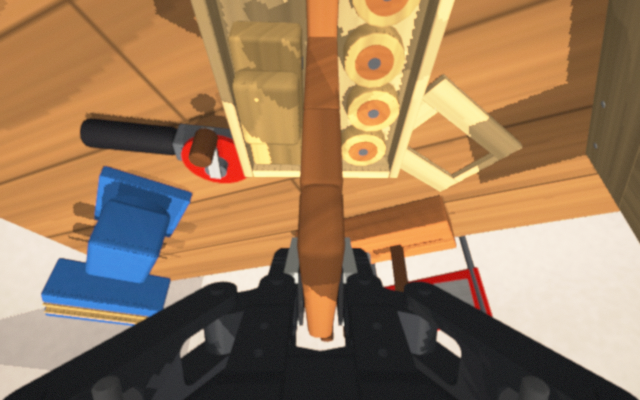

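```bash
python3 - <<'E'
from h import *
o=get_obs(); c=calibration("wrist"); A=R.from_euler('xyz',o['tool_rot'])
g=o['tcp_pos']-.011*A.as_matrix()[:,2]; yaw=o['tool_rot'][2]-np.pi
print("grasp",g, np.degrees(yaw))
X=np.array([np.cos(yaw),np.sin(yaw),0]);Y=np.array([-X[1],X[0],0]);Z=np.array([0,0,1])
obs=np.array([(246,178),(396,176)])
for off in(0,.008,.012):
  for z in(0,.003):
    cen=g+off*X-(.155-z)*Z
    print(off,z,proj(c,[cen+.09*X+s*.068*Y+.028*Z for s in(-1,1)]).round(1).tolist(), proj(c,[cen+s*.058*X+.168*Z for s in(-1,1)]).round(1).tolist())
E
```

```text
grasp [ 0.48120152 -0.34469803  0.23602241] -21.100365993016325
0 0 [[244.4, 173.6], [400.7, 173.8]] [[322.7, 245.0], [322.2, 338.1]]
0 0.003 [[243.9, 176.3], [401.1, 176.5]] [[322.7, 256.0], [322.2, 344.1]]
0.008 0 [[246.1, 179.2], [398.9, 179.4]] [[322.7, 257.9], [322.2, 341.0]]
0.008 0.003 [[245.7, 181.9], [399.3, 182.1]] [[322.7, 268.3], [322.2, 346.7]]
0.012 0 [[247.0, 181.9], [398.0, 182.1]] [[322.6, 263.6], [322.2, 342.4]]
0.012 0.003 [[246.6, 184.5], [398.4, 184.7]] [[322.6, 273.7], [322.2, 348.0]]
```

View pics/s3.png

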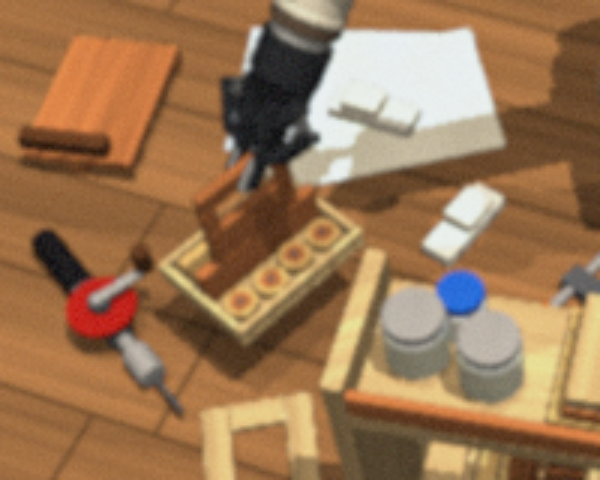

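Emit:
move_arm:
  deltas:
    - [[-5.2,0,-6.1],[0,0,0],-1]
    - [[-10.4,0,-12.2],[0,0,0],-1]
    - [[-15.5,0,-18.3],[0,0,0],-1]
    - [[-15.5,0,-18.3],[0,0,0],-1]
    - [[-15.5,0,-18.3],[0,0,0],-1]
    - [[-15.5,0,-18.3],[0,0,0],-1]
    - [[-9.1,0,-10.7],[0,0,0],-1]
    - [[-3.9,0,-4.6],[0,0,0],-1]

```text
time: 7.8
tcp_pos: [0.4884, -0.3473, 0.3703]
tool_rot: [-3.134, 0.706, 2.774]
contact_force: [0.2, -0.2, -4.8]
width: 0.013
gripper_force: 59.4
```

Emit:
move_arm:
  deltas:
    - [[0,0,0],[-0.65,0,-0.76],-1]
    - [[0,0,0],[-1.29,0,-1.52],-1]
    - [[0,0,0],[-1.94,0,-2.29],-1]
    - [[0,0,0],[-1.94,0,-2.29],-1]
    - [[0,0,0],[-1.94,0,-2.29],-1]
    - [[0,0,0],[-1.94,0,-2.29],-1]
    - [[0,0,0],[-1.94,0,-2.29],-1]
    - [[0,0,0],[-1.94,0,-2.29],-1]

```text
time: 8.47
tcp_pos: [0.4875, -0.3465, 0.3653]
tool_rot: [-3.139, 0.7, 3.14]
contact_force: [-0.2, -0.2, -5.8]
width: 0.0135
gripper_force: 59.3
```

Emit:
move_arm:
  deltas:
    - [[0,0,0],[-1.94,0,-2.29],-1]
    - [[0,0,0],[-1.94,0,-2.29],-1]
    - [[0,0,0],[-0.97,0,-1.14],-1]
    - [[0,0,0],[-0.39,0,-0.46],-1]
    - [[0,0,0],[0,0,0],-1]

```text
time: 8.88
tcp_pos: [0.4879, -0.3469, 0.3663]
tool_rot: [-3.139, 0.7, -3.005]
contact_force: [0.3, -0.2, -6.1]
width: 0.0135
gripper_force: 59.3
```

```bash
cat >> h.py <<'E'
M=np.array([.608,.246]);MY=8.0;OFF=-.008
def mat(s,bottom,side=0.):
    y=np.radians(MY); X=np.array([np.cos(y),np.sin(y)]);Y=np.array([-X[1],X[0]])
    p=np.r_[M-s*X+side*Y,bottom+.155]
    return rel(*goal(p,MY,40,0,OFF))
E
python3 - <<'E'
from h import *
mat(.125,.22); print(get_obs()['qpos'].round(2),get_obs()['tool_rot'])
E
```

```text
t 8.8833 tcp [ 0.4879 -0.3469  0.3663] shift tool [-56.7 570.8  45.8] turn [-0.27  0.13 -0.12] shift in target axes [-58.  570.4  48.4]
[-1.15 -0.14  1.78  0.69  1.33 -2.97] [-3.13868095  0.70042831 -3.00478866]
```

Emit:
move_arm:
  deltas:
    - [[-0.6,6,0.5],[0,0,0],-1]
    - [[-1.2,12,1],[0,0,0],-1]
    - [[-1.8,18,1.4],[0,0,0],-1]
    - [[-2.4,24,1.9],[0,0,0],-1]
    - [[-3,30,2.4],[0,0,0],-1]
    - [[-3,30,2.4],[0,0,0],-1]
    - [[-3,30,2.4],[0,0,0],-1]
    - [[-3,30,2.4],[0,0,0],-1]

```text
time: 9.55
tcp_pos: [0.486, -0.1632, 0.367]
tool_rot: [-3.137, 0.702, -3.004]
contact_force: [1.8, 0.1, -5.2]
width: 0.013
gripper_force: 59.3
```

Emit:
move_arm:
  deltas:
    - [[-3,30,2.4],[0,0,0],-1]
    - [[-3,30,2.4],[0,0,0],-1]
    - [[-3,30,2.4],[0,0,0],-1]
    - [[-3,30,2.4],[0,0,0],-1]
    - [[-2.4,24,1.9],[0,0,0],-1]
    - [[-1.8,18,1.4],[0,0,0],-1]
    - [[-1.2,12,1],[0,0,0],-1]
    - [[-0.6,6,0.5],[0,0,0],-1]

```text
time: 10.22
tcp_pos: [0.4841, 0.019, 0.367]
tool_rot: [-3.139, 0.702, -3.001]
contact_force: [-0.5, -0.4, -6.1]
width: 0.0133
gripper_force: 59.4
```

```bash
python3 - <<'E'
from h import *
mat(.125,.22); print(get_obs()['qpos'].round(2),get_obs()['tool_rot'],get_obs()['contact_force'])
E
```

```text
t 10.2167 tcp [0.4841 0.019  0.367 ] shift tool [-21.6 207.6  18.2] turn [-0.11  0.2   0.05] shift in target axes [-21.5 207.5  18.5]
[-0.44 -0.71  2.18  0.41  1.09 -2.24] [-3.13889416  0.70164844 -3.00085445] [-0.50536653 -0.43617798 -6.05289894]
```

Emit:
move_arm:
  deltas:
    - [[-0.7,7,0.6],[0,0,0],-1]
    - [[-1.5,14,1.3],[0,0,0],-1]
    - [[-2.3,22,1.9],[0,0,0],-1]
    - [[-3.1,30,2.7],[0,0,0],-1]
    - [[-3.1,30,2.7],[0,0,0],-1]
    - [[-3.1,30,2.7],[0,0,0],-1]
    - [[-3.1,30,2.7],[0,0,0],-1]
    - [[-2.3,22,1.9],[0,0,0],-1]

```text
time: 10.88
tcp_pos: [0.4843, 0.2053, 0.3659]
tool_rot: [-3.14, 0.701, -3.004]
contact_force: [-1.1, -1.6, -6.1]
width: 0.0129
gripper_force: 59.4
```

Emit:
move_arm:
  deltas:
    - [[-1.5,15,1.3],[0,0,0],-1]
    - [[-0.8,8,0.6],[0,0,0],-1]
    - [[0,0,0],[0,0,0],-1]

```text
time: 11.13
tcp_pos: [0.4842, 0.2278, 0.3654]
tool_rot: [-3.139, 0.699, -3.002]
contact_force: [-0.3, 0.3, -4.5]
width: 0.0131
gripper_force: 59.4
```

```bash
python3 - <<'E'
from h import *
mat(.125,.22); mat(.125,.062);print(get_obs()['qpos'].round(2),get_obs()['tool_rot'],get_obs()['contact_force'])
cv2.imwrite("pics/w4.png",get_image("wrist"))
t=get_image("top"); cv2.imwrite("pics/t4.png",t); cv2.imwrite("pics/t4c.png",cv2.resize(t[60:200,165:365],None,fx=4,fy=4,interpolation=cv2.INTER_CUBIC))
E
```

```text
t 11.1333 tcp [0.4842 0.2278 0.3654] shift tool [-0.1  0.8 -1.4] turn [-0.14  0.06 -0.02] shift in target axes [-0.1  0.8 -1.4]
t 11.1333 tcp [0.4842 0.2278 0.3654] shift tool [101.6   1.  119.5] turn [-0.14  0.06 -0.02] shift in target axes [101.4   0.8 119.6]
[ 0.26 -0.49  2.06 -0.1   0.88 -1.41] [-3.13939613  0.69921342 -3.00243542] [-0.32556256  0.34386143 -4.45264122]
```

View pics/w4.png

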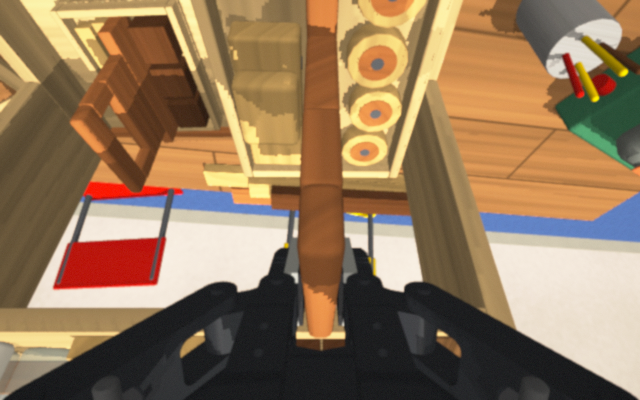

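Emit:
move_arm:
  deltas:
    - [[3.9,0.5,4.6],[0,0,0],-1]
    - [[9.1,0.5,10.7],[0,0,0],-1]
    - [[14.3,0,16.9],[0,0,0],-1]
    - [[19.4,0,23],[0,0,0],-1]
    - [[19.4,0,23],[0,0,0],-1]
    - [[16.8,0,19.9],[0,0,0],-1]
    - [[10.4,0,12.3],[0,0,0],-1]
    - [[5.2,0,6.1],[0,0,0],-1]

```text
time: 11.9
tcp_pos: [0.4828, 0.2248, 0.2091]
tool_rot: [-3.136, 0.695, -3.005]
contact_force: [-0.2, -0.1, -6.7]
width: 0.0132
gripper_force: 59.4
```

Emit:
move_arm:
  deltas:
    - [[2.6,0,3.1],[0,0,0],-1]
    - [[0,0,0],[0,0,0],-1]

```text
time: 12.07
tcp_pos: [0.4849, 0.2259, 0.2094]
tool_rot: [-3.137, 0.701, -3.004]
contact_force: [0.5, -0.2, -5.6]
width: 0.0134
gripper_force: 59.4
```

```bash
python3 - <<'E'
from h import *
mat(.125,.062); mat(0,.058);print(get_obs()['qpos'].round(2),get_obs()['tool_rot'],get_obs()['contact_force'])
cv2.imwrite("pics/w5.png",get_image("wrist"))
E
```

```text
t 12.0667 tcp [0.4849 0.2259 0.2094] shift tool [ 1.5  2.8 -0.2] turn [-0.35  0.16 -0.09] shift in target axes [ 1.5  2.8 -0.2]
t 12.0667 tcp [0.4849 0.2259 0.2094] shift tool [-91.4   3.5  83.5] turn [-0.35  0.16 -0.09] shift in target axes [-91.7   2.8  83.3]
[ 0.26 -0.36  2.28 -0.16  0.53 -1.34] [-3.13693687  0.70096843 -3.00409117] [ 0.52432429 -0.16198235 -5.61223309]
```

View pics/w5.png

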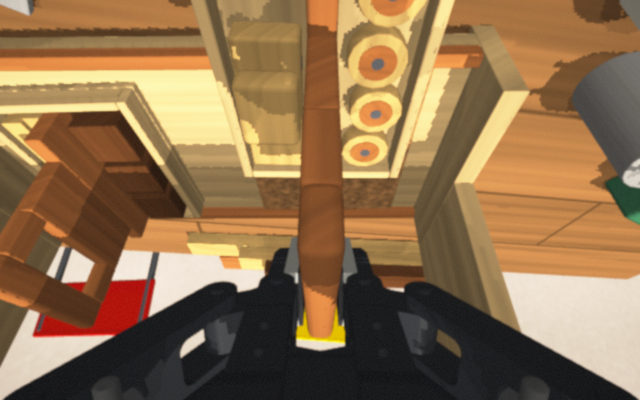

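```bash
python3 - <<'E'
from h import *
c=calibration("wrist"); im=cv2.imread("pics/w5.png")
for v in(186,192,198):
    row=cv2.GaussianBlur(im,(3,3),0)[v].astype(int); print(v,[(u,*row[u]) for u in list(range(246,268,2))],[(u,*row[u]) for u in range(386,406,2)])
for u in(275,285,375,385): print(u,[(v,*im[v,u]) for v in range(196,220,2)])
# predicted mat outline with estimate
y=np.radians(MY);X=np.array([np.cos(y),np.sin(y)]);Y=np.array([-X[1],X[0]])
print(proj(c,[np.r_[M+.106*X+s*.085*Y,.034] for s in(-1,1)]),proj(c,[np.r_[M+.06*X+s*.085*Y,.034] for s in(-1,1)]))
E
```

```text
186 [(246, np.int64(78), np.int64(117), np.int64(144)), (248, np.int64(78), np.int64(118), np.int64(144)), (250, np.int64(78), np.int64(117), np.int64(143)), (252, np.int64(78), np.int64(117), np.int64(143)), (254, np.int64(78), np.int64(117), np.int64(143)), (256, np.int64(74), np.int64(112), np.int64(139)), (258, np.int64(59), np.int64(93), np.int64(124)), (260, np.int64(53), np.int64(87), np.int64(122)), (262, np.int64(53), np.int64(88), np.int64(126)), (264, np.int64(52), np.int64(86), np.int64(122)), (266, np.int64(50), np.int64(82), np.int64(116))] [(386, np.int64(46), np.int64(75), np.int64(106)), (388, np.int64(46), np.int64(77), np.int64(109)), (390, np.int64(48), np.int64(80), np.int64(113)), (392, np.int64(52), np.int64(86), np.int64(122)), (394, np.int64(56), np.int64(93), np.int64(132)), (396, np.int64(59), np.int64(95), np.int64(131)), (398, np.int64(72), np.int64(111), np.int64(137)), (400, np.int64(77), np.int64(116), np.int64(141)), (402, np.int64(78), np.int64(116), np.int64(141)), (404, np.int64(77), np.int64(115), np.int64(141))]
192 [(246, np.int64(72), np.int64(
[... 3945 characters left out ...]
, np.uint8(86), np.uint8(123)), (198, np.uint8(52), np.uint8(85), np.uint8(121)), (200, np.uint8(51), np.uint8(80), np.uint8(114)), (202, np.uint8(55), np.uint8(93), np.uint8(133)), (204, np.uint8(54), np.uint8(91), np.uint8(129)), (206, np.uint8(51), np.uint8(86), np.uint8(124)), (208, np.uint8(53), np.uint8(88), np.uint8(135)), (210, np.uint8(48), np.uint8(87), np.uint8(142)), (212, np.uint8(44), np.uint8(83), np.uint8(138)), (214, np.uint8(43), np.uint8(81), np.uint8(135)), (216, np.uint8(41), np.uint8(76), np.uint8(127)), (218, np.uint8(66), np.uint8(120), np.uint8(180))]
[[260.44635912 207.83511655]
 [386.87443889 207.88689227]] [[254.57941941 187.80343965]
 [393.03693907 187.80616795]]
```

```bash
sed -i 's/^M=.*/M=np.array([.6094,.2502]);MY=8.0;OFF=-.008/' h.py; sed -i 's/;MY=8.0;OFF=-.008;MY/;MY/' h.py; grep -n ^M= h.py; python3 - <<'E'
from h import *
mat(.125,.055);mat(0,.050)
E
```

```text
25:M=np.array([.6094,.2502]);MY=8.0;OFF=-.008
t 12.1167 tcp [0.4856 0.2262 0.2109] shift tool [6.  6.5 7.1] turn [-0.32  0.29 -0.08] shift in target axes [5.9 6.5 7.1]
t 12.1167 tcp [0.4856 0.2262 0.2109] shift tool [-86.1   7.1  91.7] turn [-0.32  0.29 -0.08] shift in target axes [-86.6   6.5  91.3]
```

Emit:
move_arm:
  deltas:
    - [[0,3,0],[-0.15,0.15,0],-1]
    - [[0,3.5,0],[-0.15,0.15,-0.1],-1]
    - [[-3,0,3],[0,0,0],-1]
    - [[-6,0,6.3],[0,0,0],-1]
    - [[-10,0,10.5],[0,0,0],-1]
    - [[-13,0,14],[0,0,0],-1]
    - [[-14.5,0,15.2],[0,0,0],-1]
    - [[-13,0,14],[0,0,0],-1]

```text
time: 12.78
tcp_pos: [0.5709, 0.2455, 0.2003]
tool_rot: [-3.141, 0.698, -3.0]
contact_force: [-0.0, -0.4, -4.6]
width: 0.0132
gripper_force: 59.4
```

Emit:
move_arm:
  deltas:
    - [[-10,0,10.5],[0,0,0],-1]
    - [[-8,0,8.5],[0,0,0],-1]
    - [[-5,0,5.2],[0,0,0],-1]
    - [[-3,0,3],[0,0,0],-1]
    - [[0,0,0],[0,0,0],-1]
    - [[0,0,0],[0,0,0],-1]

```text
time: 13.28
tcp_pos: [0.6059, 0.2503, 0.1952]
tool_rot: [-3.141, 0.696, -3.0]
contact_force: [0.4, -1.1, -6.5]
width: 0.0132
gripper_force: 59.3
```

```bash
python3 - <<'E'
from h import *
mat(0,.050);mat(0,.034);print(get_obs()['tool_rot'],get_obs()['contact_force'],get_obs()['qpos'].round(2))
t=get_image("top"); cv2.imwrite("pics/t6.png",t); cv2.imwrite("pics/t6c.png",cv2.resize(t[80:200,190:310],None,fx=5,fy=5,interpolation=cv2.INTER_CUBIC))
cv2.imwrite("pics/w6.png",get_image("wrist"))
E
```

```text
t 13.2833 tcp [0.6059 0.2503 0.1952] shift tool [-2.8 -0.6  0.6] turn [ 0.   -0.14  0.07] shift in target axes [-2.8 -0.6  0.6]
t 13.2833 tcp [0.6059 0.2503 0.1952] shift tool [ 7.4 -0.6 12.9] turn [ 0.   -0.14  0.07] shift in target axes [ 7.5 -0.6 12.9]
[-3.14062731  0.69570799 -3.00042915] [ 0.37083918 -1.12827957 -6.48701725] [ 0.24  0.02  1.99 -0.14  0.45 -1.37]
```

View pics/w6.png

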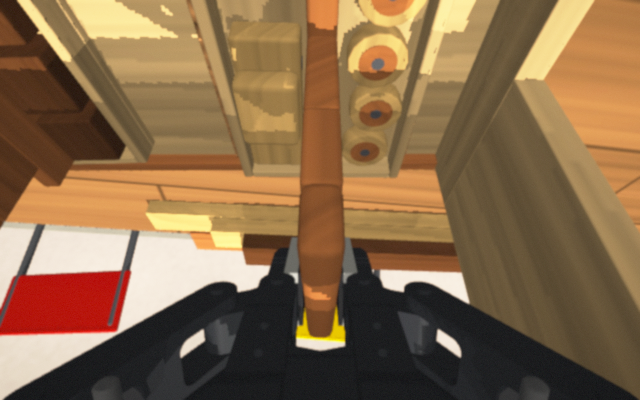

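```bash
python3 - <<'E'
from h import *
c=calibration("wrist"); im=cv2.GaussianBlur(cv2.imread("pics/w6.png"),(3,3),0).astype(float)
r=im[:,:,2]/im[:,:,0]
y=np.radians(MY);X=np.array([np.cos(y),np.sin(y)]);Y=np.array([-X[1],X[0]])
for v in(20,50,80,110,135):
    k=(r[v]>2.1).astype(int); e=np.flatnonzero(np.diff(k)); e=e[(e>150)&(e<480)]
    q=plane(c,[(u+.5,v) for u in e],.034)[:,:2]-M if len(e) else []
    print(v,[(int(u),round(float(1e3*a@Y),1)) for u,a in zip(e,q)])
print(proj(c,[np.r_[M+a*X+s*.085*Y,.034] for a in(-.05,.05) for s in(-1,1)]).round(1).tolist())
E
```

```text
20 [(192, -84.7), (195, -82.7), (305, -9.6), (337, 11.7), (369, 33.0), (371, 34.3), (399, 52.9), (403, 55.5)]
50 [(202, -84.3), (205, -82.1), (230, -64.2), (299, -14.6), (305, -10.3), (336, 11.9), (348, 20.5), (353, 24.1), (363, 31.3), (394, 53.6)]
80 [(211, -84.7), (214, -82.3), (233, -67.5), (300, -15.1), (304, -12.0), (338, 14.5), (355, 27.8), (391, 55.9)]
110 [(221, -84.2), (223, -82.5), (237, -70.5), (300, -16.6), (301, -15.7), (339, 16.8), (350, 26.2), (373, 45.9), (378, 50.2), (400, 69.0)]
135 [(229, -84.1), (231, -82.3), (243, -71.1), (340, 19.2), (344, 22.9), (384, 60.1)]
[[182.8, -8.9], [457.0, -8.6], [222.5, 115.9], [417.3, 116.1]]<stdin>:3: RuntimeWarning: divide by zero encountered in divide
```

Emit:
move_arm:
  deltas:
    - [[0.5,-0.5,1.3],[0,0,0],-1]
    - [[1.2,0,2.1],[0,0,0],-1]
    - [[1.4,0,2.5],[0,0,0],-1]
    - [[1.4,0,2.4],[0,0,0],-1]
    - [[1.0,0,1.6],[0,0,0],-1]
    - [[0.6,0,0.9],[0,0,0],-1]
    - [[0.4,0,0.6],[0,0,0],-1]
    - [[0,0,0],[0,0,0],-1]

```text
time: 14.05
tcp_pos: [0.6085, 0.25, 0.1822]
tool_rot: [-3.141, 0.696, -3.001]
contact_force: [0.3, 0.3, -5.8]
width: 0.0132
gripper_force: 59.3
```

```bash
python3 - <<'E'
from h import *
mat(0,.034);print(get_obs()['contact_force'],get_obs()['tool_rot'])
E
```

```text
t 14.05 tcp [0.6085 0.25   0.1822] shift tool [1.  0.1 1.2] turn [-0.   -0.13  0.06] shift in target axes [1.  0.1 1.2]
[ 0.28689525  0.32195973 -5.83194825] [-3.14062241  0.6958619  -3.0005693 ]
```

Still airborne; lower by about 1 mm a row (half as much in the second call), watching the force.

Emit:
move_arm:
  deltas:
    - [[0.64,0,0.77],[0,0,0],-1]
    - [[0.64,0,0.77],[0,0,0],-1]
    - [[0,0,0],[0,0,0],-1]

```text
time: 14.3
tcp_pos: [0.6092, 0.2502, 0.1815]
tool_rot: [-3.141, 0.698, -3.0]
contact_force: [-2.1, 1.4, -2.3]
width: 0.0135
gripper_force: 59.8
```

Emit:
move_arm:
  deltas:
    - [[0.32,0,0.38],[0,0,0],-1]
    - [[0,0,0],[0,0,0],-1]

```text
time: 14.47
tcp_pos: [0.6093, 0.2504, 0.1813]
tool_rot: [-3.141, 0.699, -3.0]
contact_force: [-4.1, 0.6, 0.8]
width: 0.0132
gripper_force: 60.4
```

Emit:
move_arm:
  deltas:
    - [[0,0,0],[0,0,0],-0.5]
    - [[0,0,0],[0,0,0],0]
    - [[0,0,0],[0,0,0],0.4]
    - [[0,0,0],[0,0,0],0.4]
    - [[0,0,0],[0,0,0],0.4]
    - [[0,0,0],[0,0,0],0.4]
    - [[0,0,0],[0,0,0],0.4]

```text
time: 15.05
tcp_pos: [0.6086, 0.25, 0.1799]
tool_rot: [-3.141, 0.696, -3.001]
contact_force: [0.8, -0.2, 0.9]
width: 0.0597
gripper_force: 0.0
```

```bash
python3 - <<'E'
from h import *
o=get_obs();print(o['contact_force'],o['width'],o['gripper_force'],o['tcp_pos'])
c=calibration("wrist"); w=get_image("wrist"); cv2.imwrite("pics/w7.png",w)
im=cv2.GaussianBlur(w,(3,3),0).astype(float)+1
r=im[:,:,2]/im[:,:,0]
y=np.radians(MY);X=np.array([np.cos(y),np.sin(y)]);Y=np.array([-X[1],X[0]])
for v in(60,100,130):
    g=np.abs(np.gradient(im[v].sum(1)))
    e=[u for u in range(160,480) if g[u]>18 and g[u]==g[u-3:u+4].max() and not 255<u<385]
    q=plane(c,[(u,v) for u in e],.062)[:,:2]-M;q2=plane(c,[(u,v) for u in e],.034)[:,:2]-M
    print(v,[(u,round(float(1e3*a@Y)),round(float(1e3*b@Y))) for u,a,b in zip(e,q,q2)])
E
```

```text
[ 0.82731832 -0.213368    0.85927544] 0.05970273043578027 0.0 [0.60857108 0.25000043 0.17992299]
60 [(197, -73, -85), (208, -67, -77), (220, -60, -69), (231, -53, -62), (239, -49, -56), (248, -43, -50), (396, 44, 52), (407, 51, 59), (413, 55, 63), (422, 60, 69), (435, 68, 78), (443, 72, 84)]
100 [(211, -73, -85), (220, -67, -78), (231, -60, -69), (390, 46, 53), (397, 51, 59), (403, 55, 63), (411, 60, 70), (421, 67, 77), (430, 73, 84), (468, 98, 114)]
130 [(222, -73, -84), (242, -58, -67), (254, -49, -57), (395, 55, 63), (403, 60, 70), (412, 67, 78), (455, 99, 114)]
```

Emit:
move_arm:
  deltas:
    - [[0,0,-6],[0,0,0],0.4]
    - [[0,0,-12],[0,0,0],0.4]
    - [[0,0,-18],[0,0,0],0.4]
    - [[0,0,-24],[0,0,0],0.4]
    - [[0,0,-30],[0,0,0],0.4]
    - [[0,0,-30],[0,0,0],0.4]
    - [[0,0,-20],[0,0,0],0.4]
    - [[0,0,0],[0,0,0],0.4]

```text
time: 15.77
tcp_pos: [0.5197, 0.2382, 0.293]
tool_rot: [3.141, 0.705, -3.0]
contact_force: [0.3, -0.4, 1.1]
width: 0.0595
gripper_force: 0.0
```

```bash
python3 - <<'E'
from h import *
o=get_obs();print(o['time'],o['contact_force'],o['width'],o['tcp_pos'],o['qpos'].round(2))
c=calibration("wrist"); w=get_image("wrist"); cv2.imwrite("pics/w8.png",w)
im=cv2.GaussianBlur(w,(3,3),0).astype(float)+1
y=np.radians(MY);X=np.array([np.cos(y),np.sin(y)]);Y=np.array([-X[1],X[0]])
P=lambda a,b,z:proj(c,[np.r_[M+a*X+b*Y,z]])[0]
print("expected near/far rim, mat rear/front",*[P(a,.035,z).round() for a,z in((-.09,.062),(.09,.062),(.106,.034),(-.106,.034))])
for b in(-.03,.035,.05):
    A=np.arange(-.115,.125,.001)
    for z in(.062,.034):
        px=np.array([P(a,b,z) for a in A]).astype(np.float32)
        s=np.array([cv2.remap(im[:,:,k].astype(np.float32),px[None,:,0],px[None,:,1],1)[0] for k in range(3)]).sum(0)
        g=np.abs(np.gradient(s)); ok=(px[:,1]>2)
        print(b,z,[(round(A[i]*1e3),int(g[i])) for i in range(3,len(A)-3) if ok[i] and g[i]>15 and g[i]==g[i-3:i+4].max() and abs(A[i])>.07])
E
```

```text
15.7667 [ 0.29814525 -0.37883104  1.11974342] 0.059470173754642454 [0.5197403  0.23820478 0.29295526] [ 0.26 -0.34  2.1  -0.12  0.69 -1.39]
expected near/far rim, mat rear/front [361.  10.] [346. 152.] [345. 145.] [360. -26.]
-0.03 0.062 [(-92, 73), (71, 19), (86, 17), (92, 25)]
-0.03 0.034 [(-79, 65), (-71, 19), (100, 19), (117, 17)]
0.035 0.062 [(-92, 71), (-85, 36), (-77, 56), (86, 15), (92, 26)]
0.035 0.034 [(-78, 64), (71, 20), (95, 18), (101, 15), (117, 15)]
0.05 0.062 [(-92, 70), (-81, 70), (-77, 43), (86, 15), (92, 24)]
0.05 0.034 [(-78, 66)]
```

```bash
python3 -c "
from cell import *
print(sign_off())"
```

```text
the job is handed in; nothing more can be done
None
```

The tote is on the cork mat, in line with it and centred to within about 3 mm, released and handed in at about 16 s. The load was still in place when last viewed just before lowering. I went over the picture limit, viewing 11 images instead of 10.

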